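Unlock, load and lock the dish sled of a plate imager

ROBOT

A 6-joint arm with a two-finger parallel gripper is mounted at the origin on the work surface. World frame = base frame: x ahead of the robot, y to its left, z up, the work surface at z = 0. Lengths are in m, angles in rad, forces in N, time in s.
With the tool pointing down it reaches from about 0.325 to 0.775 m from the base axis. Payload 5.5 kg.
Tool frame: the origin (TCP) lies between the finger pads; the fingertips stand 14 mm ahead of it and the grasp point (between the pads) lies 5 mm behind it (manip.tcp_to_tips is the distance from the TCP to the fingertips, in m); z points along the fingers, y is the line along which they close (so a half turn about z gives the same grasp; the last joint's range is limited). The gripper opens to 88 mm and grips with 3 to 60 N. Pads are 20 mm wide; open, the fingers measure 115 mm over their backs; the gripper's body (75 mm by 178 mm) begins 61 mm behind the grasp point.
Start: joints at [-1.32, 0.091, 1.231, -0, 1.82, -0.057], TCP at [0.182, -0.572, 0.212] pointing down, gripper open.
Joint ranges: [-2.87, 2.87], [-0.86, 2.18], [0.17, 2.46], [-1.51, 4.65], [0.06, 2.69], [-2.65, 2.65]. Speed limits (rad/s): [2.57, 2.57, 3.01, 3.14, 3.14, 3.14].

INTERFACE

Orientations are given as a rotation vector (axis times angle).
In Python, from bench import get_state, optics, sign_off, look_for, cut_out, manip gives the robot as it stands.
- The arm moves only by the shell command python3 -m pendant 'ROWS' [FORCE]. ROWS is JSON, a list of rows, each a list of 5 numbers: the opening, from 0 (shut) to 1 (fully open), then the shift along the world's x, y, z in units of 0.15 m (1.0 is 0.15 m), then the turn about the world's z in units of 120 degrees (1.0 is 120 degrees). A call has 1 to 12 rows; each row is the pose to reach, as a shift and turn from the pose commanded when the call began; what a row does not reach only later rows make up. A row lasts 1/8 s, in which the tool goes at most 62.5 mm and 10.7 degrees, less where a joint would pass 70% of its speed; a pose out of reach is approached as far as the arm can. A call with a number of a shift or a turn outside -1 to 1 is refused whole. A call with a gripper value outside its range is refused whole. The fingers move at their own pace and stop on an object; FORCE is the grip in N (left out, the last holds). Time passes only in rows, so rows that repeat a pose let the fingers close. It gives the time, the measured TCP pose, the force, the opening and the grip force at its end, in the units of the state.
- get_state(): the state, without advancing time (a new reading comes with each control period).
- optics.get_image(name): name is "scene" or "side" or "wrist"; returns a dict with "image" (420x560x3 uint8, blue, green, red), "fovy" (degrees; the focal length in pixels is half the picture's height over the tangent of half this angle, whatever the lens; pixels are square), "cx", "cy" (the principal point, pixels), "D" ([k1, k2, p1, p2, k3] as OpenCV has them; the pictures are not rectified), "R" (3x3) and "t" (3): a world point X has camera coordinates R X + t. Camera axes: x right, y down, z forward; pixel columns grow to the right and rows downward; lengths in m; the calibration is good to about 2 mm. A picture is of the moment at which its call begins. There is no depth.
- sign_off(): hands the job in; it is judged then, once.
Trained networks look in a picture, given as the dict that the camera call returned (one of the last four; its "shot" number tells which), for a name from the list of things; names that differ only in an ending like _2 or _b are one class to them, and where a whole thing is asked for, a point or a joint stands for the part that bears it (a point fixed in the world has none). Each returns a list of dicts, best first, with "score" (0 to 1); they miss things now and then, are a little off and sometimes report something else, mostly with a low value. They report only what shows in the picture. A call takes as long as a camera call. They do not tell look-alikes from the thing itself.
- look_for(name, picture): "pixel" ([row, column] in pixels, amid what is visible of it).
- cut_out(name, picture): "region" (420x560 bool, what is visible of it) and "pixel" ([row, column] in pixels, amid what is visible of it).
The state is a dict: "clock": time; "q": joint angles; "dq": joint speeds; "effort": joint torques, N m; "ee_pos": TCP position; "tcp_rot": TCP orientation; "force": force on the tool from outside, world axes, zero at the start; "wrist_torque": the same for the moment, N m; "width": finger opening in m; "grip_force": force on a finger pad.
Only numpy, scipy, OpenCV 4.12 (cv2) and the standard library are available. Lean on these libraries where they do the work, as an engineer would, in place of code of your own. Each camera call takes 0.05 s, during which the arm holds its last target. There are 200 camera calls.

TASK

Load the culture dish into the plate imager: pull the black pull-knob switch straight out until it stays at its detent, then, with the knob still out, slide the metal sled with its dish along the slideway until it is fully against the imaging head. Finally push the knob fully home again, so that its bolt closes behind the sled and locks it there. Slide the sled without lifting it, keep the dish lying in its seat on the sled, and leave the other things on the bench where they are.

Things in the scene. Friction and masses are not known exactly. Their poses are not given: they have to be found in the camera images.
- station: Plate imager fixed to the bench, place and yaw vary: white deck 25 mm high. Origin at bench level, mid-width of the slideway; the deck spans x -90 to 150, y -200 to 190 mm. -x is the knob's side, nearest the robot; the slideway runs along y, from the parked end (-y) to the imaging head (+y), between rails with inner faces at x = +-52 mm, tops 34 mm above the bench.
- stop (a point): Foot of the imaging head's stop face, on the deck, mid-width of the slideway; axes as the station's. The grey head is a block 124 mm wide in x, from here 58 mm on in +y, top 110 mm above the bench; a brow on it (80 mm wide) overhangs the stop face by 17 mm, from 110 to 132 mm above the bench. The sled slides towards +y against this face.
- bushing (a point): Centre of the front face of the dark bushing that the knob's stem enters, 42 mm above the bench; axes as the station's. The bushing is 30 mm deep (+x), 56 mm wide in y, top 65 mm above the bench.
- pull_knob (a joint): Travel of the pull-knob switch, m: 0 = home (in), grows as it is pulled out along the station's -x. It rests only at 0 and at the detent, 0.034, which is also its stop. A spring hump lies between: about 6 N, snaps on past half way, springs back before it. While in, its 12 mm bolt crosses the slideway at the station's y = 10 mm and blocks the sled; at the detent it is clear.
- knob_face (a point): Centre of the front face of the knob's head (moves with it); axes as the station's. Head: black disc 48 mm in diameter, 18 mm thick (towards +x), centre 42 mm above the bench. Behind it a bare 12 mm steel stem runs level to the bushing, 32 mm open when in, 66 mm when out; only the bench is below. The head's back can be hooked from above astride the stem.
- sled: Aluminium sled 100 (x) x 110 (y) x 30 mm, about 0.7 kg, loose between the rails, axes as the station's. Origin at the centre of its underside, 25 mm above the bench. Parked at y = -110 to -60 mm of the station, short of the bolt; against the imaging head its origin is at y = 75 mm. A rim 5 mm high on its top surrounds the dish.
- sled_tab (a point): Point to push towards +y: middle of the width of the trailing (-y) face of the sled's upright tab, a plate 70 mm wide (x), 6 mm thick, 55 mm tall on the sled's trailing edge. The point is 85 mm above the bench, the tab's top 110 mm, the sled's top 55 mm. Axes as the sled's.
- dish: Closed clear culture dish with amber medium, 90 mm diameter, 16 mm tall, about 35 g, lying loose in the sled's seat. Origin at the centre of its underside.
- dish_seat (a point): Centre of the dish seat on the sled's top.
- dish_stack: Bystander: stack of four red-lidded dishes, 90 mm diameter, 64 mm tall, standing on the rear of the deck. Origin under its centre. Leave alone.
- pen: Bystander: green tally pen with white cap, 145 mm long, lying on the rear of the deck. Leave alone.
- jar: Bystander: amber jar, 64 mm diameter, 85 mm tall, on the bench. Origin under its centre. Leave alone.
- spare_dishes: Bystander: stack of three white-lidded dishes, 90 mm diameter, 48 mm tall, on the bench. Origin under its centre. Leave alone.
- marker: Bystander: black marker, 130 mm long, 15 mm thick, lying on the bench. Leave alone.
Not all that is in view belongs to the job. What is shaped like the sled but purple or yellow is not meant. There is more than one size of the dish; the one meant has the size given above.

How it is judged:
By the outcome, as a careful person would: the job done as asked, in the order asked, and still so for the second after the job is handed in, with the robot touching nothing.
It also fails if it takes over 58 s, if anything falls off the work surface, if the arm or the gripper's body presses on something with over 40 N, if the wrist force passes 120 N, or if a joint passes its speed limit or range.

## Working session

There is one attempt and no reset: what is moved stays moved. The work goes in short steps, Python scripts to look and compute and a shell command to move; the robot and the scene stay as the last step left them, time stands still between calls to the robot, and variables do not carry over. Pictures are saved under pics/ and viewed, at most 10 in all, crops included, and the job is handed in when it is done.

```bash
mkdir -p pics; ls; cat > h.py <<'E'
import numpy as np, cv2
from bench import get_state, optics, sign_off, look_for, cut_out, manip
def K(p):
    h,w=p["image"].shape[:2]; f=h/2/np.tan(np.radians(p["fovy"])/2)
    return np.array([[f,0,p["cx"]],[0,f,p["cy"]],[0,0,1.]])
def ray(p,px):  # px=[row,col]
    u=cv2.undistortPoints(np.array([[[px[1],px[0]]]],float),K(p),np.array(p["D"],float))[0,0]
    R=np.array(p["R"]);t=np.array(p["t"])
    return -R.T@t, R.T@np.array([u[0],u[1],1])
def atz(p,px,z):
    c,d=ray(p,px); return c+d*(z-c[2])/d[2]
def proj(p,X):
    r,_=cv2.Rodrigues(np.array(p["R"],float))
    return cv2.projectPoints(np.array(X,float).reshape(-1,1,3),r,np.array(p["t"],float),K(p),np.array(p["D"],float))[0][:,0]
E
python3 - <<'E'
from h import *
s=get_state();print(s["clock"],s["ee_pos"],s["tcp_rot"],s["width"])
for n in["scene","side"]:
    p=optics.get_image(n);cv2.imwrite(f"pics/{n}0.png",p["image"])
    print(n,-np.array(p["R"]).T@p["t"])
    for k,z in[("pull_knob",.042),("sled",.055),("sled_tab",.085),("dish",.065),("station",.025),("jar",.04),("spare_dishes",.03),("marker",.01),("dish_stack",.06)]:
        for o in look_for(k,p)[:3]: print(k,round(o["score"],2),np.round(o["pixel"]),np.round(atz(p,o["pixel"],z),3))
E
```

```text
pics
0.0 [ 0.18169392 -0.57148734  0.21121259] [-3.10253017e+00 -4.81281096e-01  3.28274433e-04] 0.08773594423131639
scene [1.150655   0.1649023  0.83932977]
pull_knob 0.68 [202. 285.] [0.506 0.086 0.042]
sled 0.89 [155. 330.] [0.324 0.197 0.055]
sled 0.74 [240. 244.] [0.648 0.002 0.055]
sled 0.58 [249. 153.] [ 0.701 -0.212  0.055]
sled_tab 0.82 [249. 154.] [ 0.718 -0.197  0.085]
sled_tab 0.79 [248. 238.] [0.691 0.    0.085]
sled_tab 0.71 [153. 327.] [0.349 0.188 0.085]
dish 0.9 [237. 258.] [0.641 0.036 0.065]
dish 0.84 [175. 268.] [0.435 0.03  0.065]
dish 0.57 [203. 186.] [ 0.557 -0.169  0.065]
station 0.73 [261. 300.] [0.672 0.143 0.025]
station 0.53 [202. 284.] [0.493 0.083 0.025]
jar 0.89 [149. 187.] [ 0.333 -0.235  0.04 ]
spare_dishes 0.56 [178. 395.] [0.371 0.39  0.03 ]
marker 0.66 [169. 220.] [ 0.374 -0.125  0.01 ]
dish_stack 0.92 [280. 258.] [0.754 0.056 0.06 ]
side [-0.03818948  0.73165599  0.8238817 ]
pull_knob 0.91 [228. 297.] [0.527 0.074 0.042]
sled 0.78 [201. 282.] [0.604 0.037 0.055]
sled 0.75 [322. 349.] [0.281 0.217 0.055]
sled 0.58 [235. 235.] [0.602 0.188 0.055]
sled_tab 0.94 [151. 330.] [ 0.619 -0.161  0.085]
sled_tab 0.79 [201. 283.] [0.577 0.063 0.085]
sled_tab 0.21 [222. 404.] [ 0.336 -0.049  0.085]
dish 0.91 [188. 365.] [ 0.48  -0.116  0.065]
dish 0.77 [260. 366.] [0.341 0.078 0.065]
dish 0.76 [188. 270.] [0.647 0.03  0.065]
station 0.81 [232. 234.] [0.636 0.163 0.025]
jar 0.87 [197. 441.] [ 0.34  -0.231  0.04 ]
spare_dishes 0.9 [376. 253.] [0.347 0.399 0.03 ]
spare_dishes 0.41 [198. 442.] [ 0.341 -0.242  0.03 ]
marker 0.8 [224. 400.] [ 0.376 -0.115  0.01 ]
dish_stack 0.56 [179. 233.] [0.745 0.056 0.06 ]
```

View pics/scene0.png

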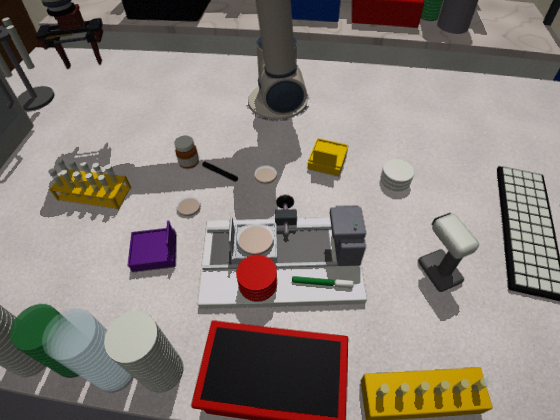

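View pics/side0.png

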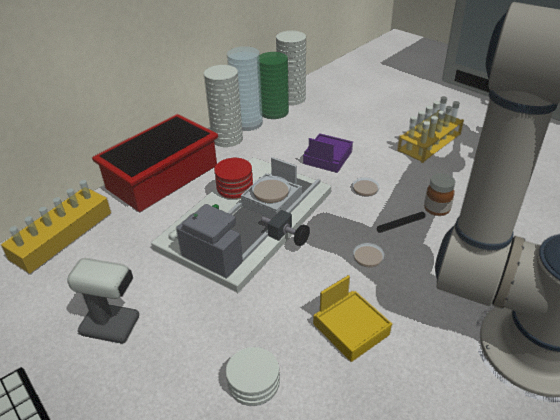

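The scene view shows the station: tab at about (240,233), dish (240,255), knob (202,285) and head (235,347). The side view shows the knob at (233,301), the tab at (170,284) and the head at (240,212). I'll zoom in to pick corners.

```bash
python3 - <<'E'
from h import *
a=cv2.imread("pics/scene0.png")[185:315,190:375];b=cv2.imread("pics/side0.png")[145:295,145:340]
cv2.imwrite("pics/a.png",cv2.resize(a,None,fx=4,fy=4,interpolation=cv2.INTER_CUBIC));cv2.imwrite("pics/b.png",cv2.resize(b,None,fx=4,fy=4,interpolation=cv2.INTER_CUBIC))
E
```

```text
(no output)
```

View pics/a.png

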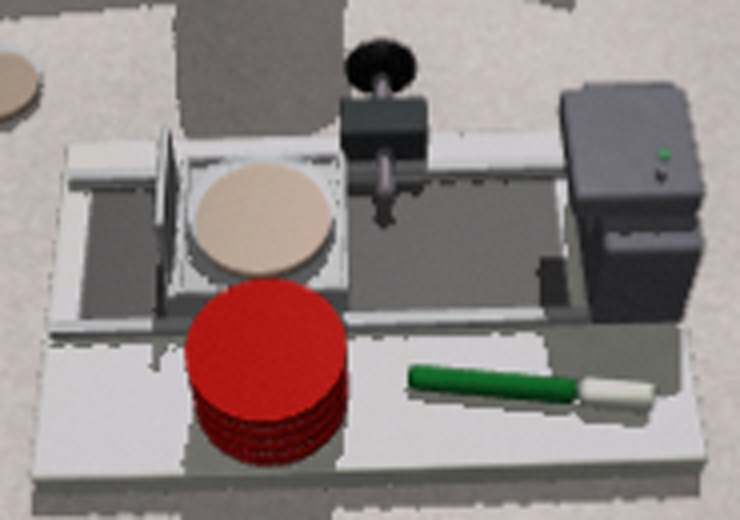

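View pics/b.png

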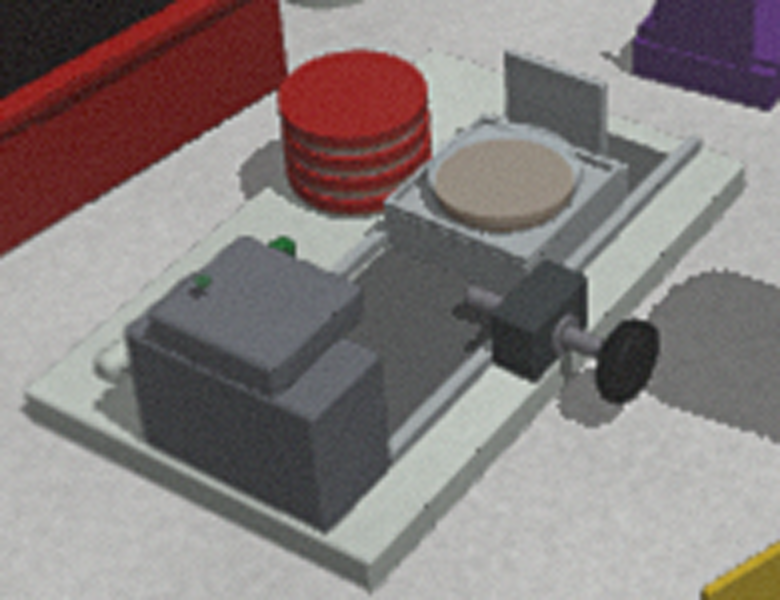

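```bash
cat > fit.py <<'E'
from h import *
from scipy.optimize import least_squares
P={n:optics.get_image(n) for n in("scene","side")}
A=lambda u,v:(190+u/4,185+v/4); B=lambda u,v:(145+u/4,145+v/4)
def w(S,L): 
    c,s=np.cos(S[2]),np.sin(S[2]);L=np.array(L,float)
    return np.array([S[0]+c*L[0]-s*L[1],S[1]+s*L[0]+c*L[1],L[2]])
d=[("scene",(-.09,-.2,.025),A(67,147)),("scene",(.15,-.2,.025),A(36,478)),("scene",(.15,.19,.025),A(703,460)),
("side",(-.09,.19,.025),B(370,570)),("side",(.15,.19,.025),B(25,398)),("side",(-.09,-.2,.025),B(745,172)),("side",(.15,-.2,.025),B(430,50))]
f=lambda S:np.concatenate([proj(P[c],w(S,L))[0]-p for c,L,p in d])
r=least_squares(f,[.6,.1,0.]);S=r.x;print("station",S,np.round(r.fun,1))
def loc(c,px,z):
    X=atz(P[c],(px[1],px[0]),z);D=X[:2]-S[:2];cs,sn=np.cos(S[2]),np.sin(S[2])
    return np.round([cs*D[0]+sn*D[1],-sn*D[0]+cs*D[1]],4)
for n,c,px,z in[("bush fr","scene",A(343,102),.065),("bush fr2","scene",A(427,97),.065),("bush r","scene",A(341,137),.065),("bush r2","scene",A(428,136),.065),
("bush","side",B(545,260),.065),("bush","side",B(587,280),.065),
("knob top","scene",A(381,40),.066),("knob c","side",B(632,365),.042),
("dish","scene",A(262,218),.068),("dish","side",B(505,180),.068),
("tabtop","side",B(505,52),.11),("tabtop","side",B(607,85),.11),("tabtop sc","scene",A(170,130),.11),
("sled f","side",B(385,205),.055),("sled fr","side",B(627,165),.06),("head","side",B(385,355),.110),("stop","scene",A(565,95),.110)]:
    print(n,c,loc(c,px,z))
E
python3 fit.py
```

```text
station [0.63328189 0.09771038 0.1560546 ] [ 0.2 -2.4 -1.2 -0.7  2.3 -2.  -0.3 -0.8 -1.7 -1.4  0.  -2.6 -0.5 -0.7]
bush fr scene [-0.0818 -0.0163]
bush fr2 scene [-0.0839  0.0378]
bush r scene [-0.0539 -0.0182]
bush r2 scene [-0.0526  0.0367]
bush side [-0.0623 -0.0168]
bush side [-0.0912 -0.0145]
knob top scene [-0.1321  0.01  ]
knob c side [-0.135   0.0099]
dish scene [ 0.0074 -0.0671]
dish side [-0.0054 -0.0622]
tabtop side [ 0.032  -0.1206]
tabtop side [-0.0372 -0.1233]
tabtop sc scene [-0.0294 -0.1198]
sled f side [ 0.0508 -0.0197]
sled fr side [-0.053  -0.1201]
head side [-0.064   0.1306]
stop scene [-0.0471  0.1186]
```

Local positions are consistent: knob at y=10 mm with its face at x≈-134, bushing face at -85, and sled at y≈-67. Next I'll move above the stem gap (world ≈0.532, 0.092) and check it with the wrist camera.

```bash
R='[[1,0.15,0.3,0,0],[1,0.31,0.59,0,0],[1,0.467,0.887,0,0],[1,0.467,0.887,0,0]]'
python3 -m pendant '[[1,0.15,0.3,0,0],[1,0.31,0.59,0,0],[1,0.467,0.887,0,0]]'; python3 -m pendant '[[1,0.15,0.3,0,0],[1,0.31,0.59,0,0],[1,0.467,0.887,0,0]]'; python3 -m pendant '[[1,0.15,0.3,0,0],[1,0.31,0.59,0,0],[1,0.467,0.887,0,0]]'; python3 -m pendant '[[1,0.15,0.3,0,0],[1,0.31,0.59,0,0],[1,0.467,0.887,0,0]]'; python3 -m pendant '[[1,0.15,0.3,0,-0.03],[1,0.31,0.59,0,-0.05],[1,0.467,0.887,0,-0.073],[1,0.467,0.887,0,-0.073],[1,0.467,0.887,0,-0.073],[1,0.467,0.887,0,-0.073]]'
python3 - <<'E'
from h import *
s=get_state();print(s["clock"],s["ee_pos"],s["tcp_rot"],s["force"],s["q"])
p=optics.get_image("wrist");im=p["image"].copy()
S=np.array([.6333,.0977,.156]);c,sn=np.cos(S[2]),np.sin(S[2])
for L in[(-.134,.01,.066),(-.116,.01,.066),(-.085,-.018,.065),(-.085,.038,.065),(-.055,-.018,.065),(-.055,.038,.065),(-.09,-.2,.025),(-.09,.19,.025),(-.035,-.122,.11),(.035,-.122,.11)]:
    q=proj(p,[S[0]+c*L[0]-sn*L[1],S[1]+sn*L[0]+c*L[1],L[2]])[0]
    if 0<q[0]<560 and 0<q[1]<420: cv2.circle(im,(int(q[0]),int(q[1])),2,(0,0,255),-1)
cv2.imwrite("pics/w1.png",im)
E
```

```text
clock: 1.48
ee_pos: [0.2523, -0.4375, 0.2123]
tcp_rot: [3.105, 0.481, 0.0]
force: [-0.1, -0.7, 0.3]
width: 0.0876
grip_force: 0.0
clock: 1.85
ee_pos: [0.3224, -0.3043, 0.2125]
tcp_rot: [3.104, 0.481, 0.001]
force: [0.6, -0.2, 0.1]
width: 0.0878
grip_force: 0.0
clock: 2.22
ee_pos: [0.3925, -0.1712, 0.2126]
tcp_rot: [3.104, 0.481, 0.001]
force: [0.5, -0.6, -1.0]
width: 0.0877
grip_force: 0.0
clock: 2.6
ee_pos: [0.4626, -0.038, 0.2126]
tcp_rot: [3.104, 0.482, 0.001]
force: [0.7, -0.7, -0.3]
width: 0.0882
grip_force: 0.0
clock: 3.35
ee_pos: [0.5318, 0.0924, 0.2127]
tcp_rot: [3.132, 0.241, 0.001]
force: [-0.7, -0.5, 0.0]
width: 0.0875
grip_force: 0.0
3.35 [0.53179041 0.09235541 0.21274869] [3.13207915e+00 2.41238612e-01 9.44073185e-04] [-0.71459186 -0.48887723  0.00703188] [ 1.09090868e-01 -7.17128006e-02  1.39381360e+00 -2.64104541e-04
  1.81889873e+00  1.52608205e+00]
```

View pics/w1.png

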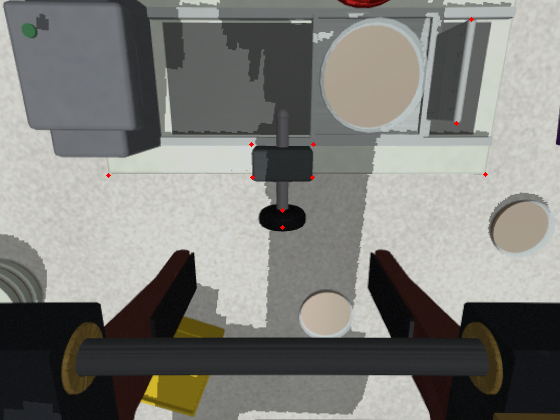

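The projected model fits the wrist view: knob at (220,282), bushing at (163,282), tab at (70,465). I'll descend, close loosely astride the stem, and check before pulling.

```bash
python3 -m pendant '[[1,0,0,-0.3,0],[1,0,0,-0.6,0],[1,0,0,-0.9,0],[1,0,0,-0.9,0]]'; python3 -m pendant '[[1,0,0,-0.1,0],[1,0,0,-0.2,0],[1,0,0,-0.25,0],[0.25,0,0,-0.25,0],[0.25,0,0,-0.25,0],[0.25,0,0,-0.25,0],[0.25,0,0,-0.25,0],[0.25,0,0,-0.25,0]]' 10
python3 - <<'E'
from h import *
p=optics.get_image("side");cv2.imwrite("pics/s2.png",cv2.resize(p["image"][145:295,200:395],None,fx=4,fy=4))
E
```

```text
clock: 3.9
ee_pos: [0.5293, 0.0923, 0.0735]
tcp_rot: [3.132, 0.241, -0.012]
force: [-1.0, -0.2, 0.6]
width: 0.0879
grip_force: 0.0
clock: 4.9
ee_pos: [0.5321, 0.0934, 0.04]
tcp_rot: [-3.132, -0.243, -0.0]
force: [0.1, -0.2, 0.5]
width: 0.0415
grip_force: 0.0
```

View pics/s2.png

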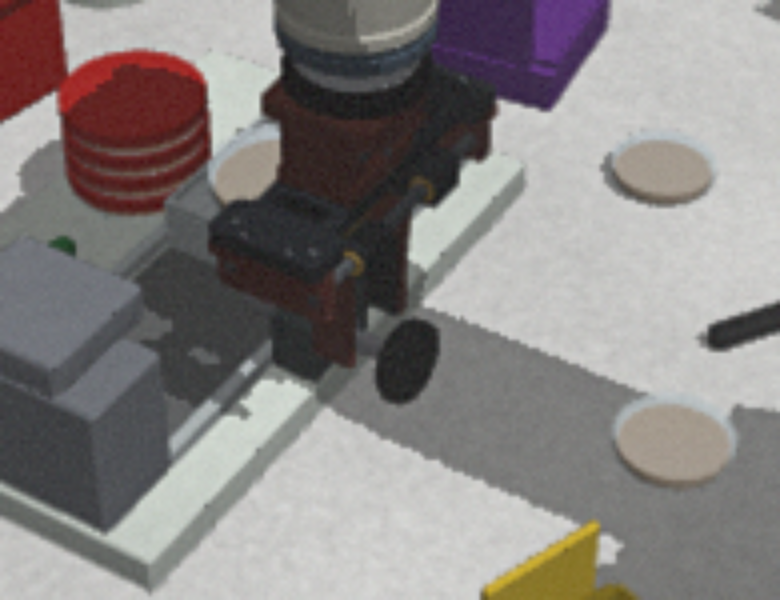

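The fingers are astride the stem, between the bushing and the head. Now pulling.

```bash
python3 -m pendant '[[0.25,0,0,0,0],[0.25,0,0,0,0],[0.25,-0.04,-0.006,0,0],[0.25,-0.08,-0.012,0,0],[0.25,-0.12,-0.019,0,0],[0.25,-0.16,-0.025,0,0],[0.25,-0.19,-0.03,0,0],[0.25,-0.22,-0.034,0,0],[0.25,-0.24,-0.038,0,0],[0.25,-0.24,-0.038,0,0]]'
python3 - <<'E'
from h import *
for n in("scene","side"):
    p=optics.get_image(n)
    for o in look_for("pull_knob",p)[:1]: print(o["score"],o["pixel"],atz(p,o["pixel"],.042))
E
python3 -m pendant '[[0.25,-0.007,-0.001,0,0],[0.25,-0.013,-0.002,0,0],[0.25,-0.02,-0.003,0,0],[0.25,-0.02,-0.003,0,0]]'
```

```text
clock: 6.2
ee_pos: [0.4958, 0.0877, 0.0399]
tcp_rot: [3.132, 0.243, -0.0]
force: [0.5, 0.8, -0.4]
width: 0.022
grip_force: 0.0
0.43 [193.5, 284.2] [0.47609016 0.08110211 0.042     ]
0.84 [236.5, 310.8] [0.48510611 0.07618137 0.042     ]
clock: 6.9
ee_pos: [0.493, 0.0873, 0.0398]
tcp_rot: [3.132, 0.243, 0.0]
force: [0.6, -0.5, -0.1]
width: 0.0219
grip_force: 0.0
```

```bash
python3 -m pendant '[[0.25,-0.007,-0.001,0,0],[0.25,-0.013,-0.002,0,0],[0.25,-0.02,-0.003,0,0],[0.25,-0.02,-0.003,0,0]]';python3 -m pendant '[[0.25,-0.007,-0.001,0,0],[0.25,-0.013,-0.002,0,0],[0.25,-0.02,-0.003,0,0],[0.25,-0.02,-0.003,0,0]]'
```

```text
clock: 7.4
ee_pos: [0.4902, 0.0869, 0.0399]
tcp_rot: [-3.132, -0.243, -0.001]
force: [1.6, 0.6, -0.6]
width: 0.0221
grip_force: 0.6
clock: 7.9
ee_pos: [0.4898, 0.0868, 0.0402]
tcp_rot: [-3.132, -0.243, -0.011]
force: [11.7, 1.9, -6.6]
width: 0.0219
grip_force: 6.0
```

The knob is at its stop and the force rose there. Next: back off, open, raise, and verify it stays.

```bash
python3 -m pendant '[[0.25,0.03,0.005,0,0],[0.4,0.08,0.012,0,0],[0.8,0.08,0.012,0,0],[0.8,0.08,0.012,0,0],[0.8,0.08,0.012,0,0],[0.8,0.08,0.012,0.3,0],[0.8,0.08,0.012,0.6,0],[0.8,0.08,0.012,0.95,0],[0,0.08,0.012,0.95,0]]'
python3 -m pendant '[[0,0.25,-0.22,0,0],[0,0.5,-0.45,0,0],[0,0.75,-0.7,0,0],[0,1,-0.97,0,0],[0,1,-0.97,0,0],[0,1,-0.97,0,0]]'
python3 - <<'E'
from h import *
for n in("scene","side","wrist"):
    p=optics.get_image(n)
    for o in look_for("pull_knob",p)[:1]: print(o["score"],o["pixel"],atz(p,o["pixel"],.042))
    if n=="wrist": cv2.imwrite("pics/w2.png",p["image"])
s=get_state();print(s["ee_pos"],s["width"])
D=s["ee_pos"][:2]-np.array([.6333,.0977]);c,sn=np.cos(.156),np.sin(.156);print("local",c*D[0]+sn*D[1],-sn*D[0]+c*D[1])
E
```

```text
clock: 9.02
ee_pos: [0.501, 0.0884, 0.188]
tcp_rot: [-3.132, -0.243, -0.015]
force: [1.1, -0.4, -0.4]
width: 0.0637
grip_force: 0.0
clock: 9.78
ee_pos: [0.6485, -0.0571, 0.181]
tcp_rot: [-3.131, -0.243, 0.003]
force: [0.6, -0.1, 0.9]
width: 0.0037
grip_force: 0.0
0.58 [257.9, 298.3] [0.67436954 0.13934735 0.042     ]
0.66 [232.1, 309.6] [0.49601797 0.06702175 0.042     ]
0.6 [322.7, 122.9] [0.49113099 0.08463359 0.042     ]
[ 0.64874961 -0.05646176  0.18332154] 0.00040221173384100416
local -0.008689811313140216 -0.1546900936228393
```

View pics/w2.png

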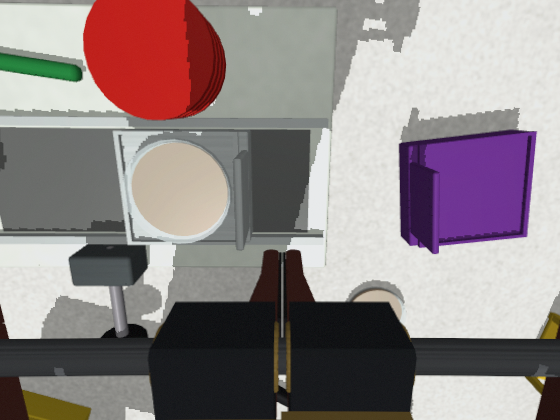

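The wrist view shows the knob still out, with its stem long at (120,310), and the sled tab at (200,243). I'll descend behind the tab, then push.

```bash
python3 -m pendant '[[0,0.06,-0.02,0,0],[0,0.06,-0.02,-0.25,0],[0,0.06,-0.02,-0.5,0],[0,0.06,-0.02,-0.66,0],[0,0.06,-0.02,-0.66,0],[0,0.06,-0.02,-0.66,0]]'
python3 -m pendant '[[0,-0.006,0.04,0,0],[0,-0.013,0.08,0,0],[0,-0.019,0.12,0,0],[0,-0.028,0.18,0,0],[0,-0.038,0.24,0,0],[0,-0.05,0.32,0,0],[0,-0.063,0.4,0,0],[0,-0.075,0.48,0,0],[0,-0.088,0.56,0,0],[0,-0.1,0.64,0,0],[0,-0.11,0.7,0,0],[0,-0.113,0.72,0,0]]'
python3 - <<'E'
from h import *
s=get_state();D=s["ee_pos"][:2]-np.array([.6333,.0977]);c,sn=np.cos(.156),np.sin(.156);print("local",c*D[0]+sn*D[1],-sn*D[0]+c*D[1])
p=optics.get_image("wrist")
for k,z in (("dish",.068),("sled",.055)):
  for o in look_for(k,p)[:2]:
    D=atz(p,o["pixel"],z)[:2]-np.array([.6333,.0977]);print(k,o["score"],o["pixel"],"local",c*D[0]+sn*D[1],-sn*D[0]+c*D[1])
E
```

```text
clock: 10.82
ee_pos: [0.6588, -0.0604, 0.0849]
tcp_rot: [3.132, 0.243, 0.003]
force: [-0.4, -0.6, 0.1]
width: 0.0003
grip_force: 0.0
clock: 12.32
ee_pos: [0.6411, 0.0479, 0.0837]
tcp_rot: [3.131, 0.243, 0.001]
force: [1.0, -5.2, 1.9]
width: 0.0006
grip_force: 2.8
local -1.7855466496526952e-05 -0.050441256000295455
dish 0.96 [395.5, 517.3] local -0.10349284319736224 -0.20428060573793944
dish 0.77 [241.4, 160.3] local 0.004641958319770907 0.01975233949489835
sled 0.66 [183.7, 212.8] local 0.03568953240061698 -0.00973912116279228
```

```bash
python3 -m pendant '[[0,-0.006,0.04,0,0],[0,-0.016,0.1,0,0],[0,-0.025,0.16,0,0],[0,-0.035,0.22,0,0],[0,-0.044,0.28,0,0],[0,-0.05,0.32,0,0],[0,-0.054,0.34,0,0],[0,-0.055,0.35,0,0]]'
python3 -m pendant '[[0,-0.002,0.015,0,0],[0,-0.004,0.025,0,0],[0,-0.005,0.03,0,0]]'
python3 -m pendant '[[0,-0.001,0.008,0,0],[0,-0.002,0.015,0,0],[0,-0.002,0.015,0,0]]'
```

```text
clock: 13.48
ee_pos: [0.633, 0.0996, 0.0835]
tcp_rot: [3.131, 0.242, 0.0]
force: [1.5, -5.4, 2.1]
width: 0.0004
grip_force: 2.9
clock: 13.85
ee_pos: [0.6322, 0.1039, 0.0835]
tcp_rot: [3.131, 0.242, 0.0]
force: [0.4, -5.8, 2.2]
width: 0.0006
grip_force: 2.9
clock: 14.22
ee_pos: [0.6319, 0.1063, 0.0835]
tcp_rot: [3.132, 0.242, 0.0]
force: [1.4, -4.9, 1.8]
width: 0.0001
grip_force: 2.6
```

```bash
python3 -m pendant '[[0,-0.001,0.01,0,0],[0,-0.003,0.02,0,0],[0,-0.003,0.02,0,0]]'
python3 -m pendant '[[0,-0.001,0.01,0,0],[0,-0.003,0.02,0,0],[0,-0.003,0.02,0,0]]'
```

```text
clock: 14.6
ee_pos: [0.6315, 0.1082, 0.0836]
tcp_rot: [3.13, 0.241, 0.0]
force: [1.3, -8.2, 3.7]
width: 0.0004
grip_force: 4.1
clock: 14.98
ee_pos: [0.6315, 0.1083, 0.0838]
tcp_rot: [3.126, 0.237, 0.001]
force: [1.2, -16.8, 2.6]
width: 0.0007
grip_force: 8.2
```

The sled is against the stop. I'll back off, raise, and go to the front of the knob.

```bash
python3 -m pendant '[[0,0.01,-0.06,0,0],[0,0.025,-0.16,0,0],[0,0.04,-0.25,0,0],[0,0.04,-0.25,0.2,0],[0,0.04,-0.25,0.45,0],[0,0.04,-0.25,0.7,0],[0,0.04,-0.25,0.7,0]]'
python3 -m pendant '[[0,-0.2,0,0,0],[0,-0.45,0.01,0,0],[0,-0.7,0.02,0,0],[0,-0.9,0.02,0,0],[0,-0.9,0.02,0,0]]'
python3 -m pendant '[[0,-0.2,0,0,0],[0,-0.45,0.01,0,0],[0,-0.45,0.01,0,0],[0,-0.45,0.01,0,0]]'
python3 - <<'E'
from h import *
s=get_state();c,sn=np.cos(.156),np.sin(.156);print(s["ee_pos"])
L=lambda X:np.round([c*(X[0]-.6333)+sn*(X[1]-.0977),-sn*(X[0]-.6333)+c*(X[1]-.0977)],4)
print("local",L(s["ee_pos"]))
for n in("scene","side","wrist"):
  p=optics.get_image(n)
  for k,z in (("pull_knob",.042),("dish",.068),("dish",.013)):
    for o in look_for(k,p)[:4]: X=atz(p,o["pixel"],z);print(n,k,z,round(o["score"],2),np.round(o["pixel"]),np.round(X,3),L(X))
  cv2.imwrite(f"pics/{n}3.png",p["image"])
E
```

```text
clock: 15.85
ee_pos: [0.6384, 0.0753, 0.1927]
tcp_rot: [-3.132, -0.243, -0.011]
force: [-0.3, 0.9, 0.8]
width: 0.0008
grip_force: 0.0
clock: 16.48
ee_pos: [0.5006, 0.0784, 0.1874]
tcp_rot: [-3.132, -0.244, 0.001]
force: [0.7, -0.2, -0.4]
width: 0.0005
grip_force: 0.0
clock: 16.98
ee_pos: [0.4353, 0.0798, 0.1879]
tcp_rot: [-3.132, -0.243, 0.0]
force: [-0.0, 0.5, 0.6]
width: 0.0003
grip_force: 0.0
[0.43529404 0.07984969 0.18785452]
local [-0.1984  0.0131]
scene pull_knob 0.042 0.72 [192. 282.] [0.473 0.076 0.042] [-0.162   0.0035]
scene pull_knob 0.042 0.2 [281. 328.] [0.728 0.213 0.042] [0.1115 0.0992]
scene dish 0.068 0.8 [206. 186.] [ 0.569 -0.163  0.068] [-0.1039 -0.2475]
scene dish 0.068 0.59 [236. 316.] [0.623 0.177 0.068] [0.0024 0.08  ]
scene dish 0.068 0.54 [174. 267.] [0.432 0.027 0.068] [-0.2095 -0.0388]
scene dish 0.013 0.8 [206. 186.] [ 0.528 -0.186  0.013] [-0.1485 -0.2642]
scene dish 0.013 0.59 [236. 316.] [0.586 0.178 0.013] [-0.0346  0.0867]
scene dish 0.013 0.54 [174. 267.] [0.381 0.017 0.013] [-0.2617 -0.0406]
side pull_knob 0.042 0.84 [233. 309.] [0.496 0.07  0.042] [-0.1404 -0.0064]
side dish 0.068 0.96 [258. 365.] [0.347 0.076 0.068] [-0.2865  0.0231]
side dish 0.068 0.92 [221. 243.] [0.611 0.154 0.068] [-0.0131  0.0593]
side dish 0.068 0.64 [186. 366.] [ 0.479 -0.121  0.068] [-0.186  -0.1921]
side dish 0.013 0.96 [258. 365.] [0.375 0.028 0.013] [-0.2663 -0.0284]
side dish 0.013 0.92 [221. 243.] [0.658 0.112 0.013] [0.0271 0.0104]
side dish 0.013 0.64 [186. 366.] [ 0.517 -0.183  0.013] [-0.1584 -0.2593]
wrist pull_knob 0.042 0.61 [148. 288.] [0.478 0.081 0.042] [-0.1556  0.0078]
wrist dish 0.068 0.81 [144. 547.] [ 0.516 -0.126  0.068] [-0.151  -0.2024]
wrist dish 0.068 0.78 [249. 333.] [0.398 0.028 0.068] [-0.2432 -0.0322]
wrist dish 0.013 0.81 [144. 547.] [ 0.516 -0.166  0.013] [-0.1568 -0.2428]
wrist dish 0.013 0.78 [249. 333.] [0.377 0.016 0.013] [-0.2663 -0.0407]
```

View pics/wrist3.png

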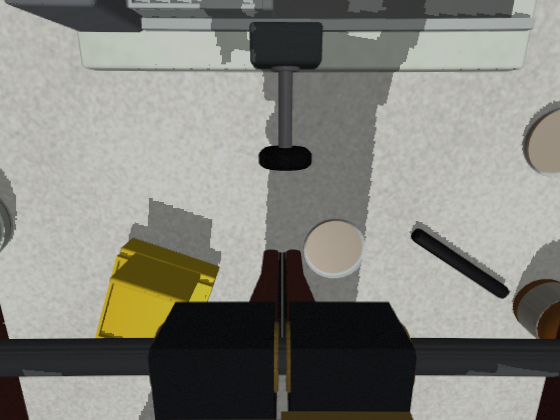

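The knob is still out, at (157,285), and lines up with the fingers. I'll descend and push it home.

```bash
python3 -m pendant '[[0,0.003,-0.02,-0.2,0],[0,0.003,-0.02,-0.5,0],[0,0.003,-0.02,-0.8,0],[0,0.003,-0.02,-0.95,0],[0,0.003,-0.02,-0.95,0],[0,0.003,-0.02,-0.95,0]]'
python3 -m pendant '[[0,0.04,0.006,0,0],[0,0.08,0.012,0,0],[0,0.12,0.019,0,0],[0,0.16,0.025,0,0],[0,0.2,0.031,0,0],[0,0.24,0.038,0,0],[0,0.28,0.044,0,0],[0,0.31,0.049,0,0],[0,0.33,0.052,0,0],[0,0.33,0.052,0,0]]'
python3 -m pendant '[[0,0.01,0.002,0,0],[0,0.02,0.003,0,0],[0,0.02,0.003,0,0]]'
python3 -m pendant '[[0,0.01,0.002,0,0],[0,0.02,0.003,0,0],[0,0.02,0.003,0,0]]'
```

```text
clock: 18.32
ee_pos: [0.4356, 0.077, 0.0473]
tcp_rot: [-3.132, -0.243, -0.003]
force: [-0.2, 0.8, -0.2]
width: 0.0007
grip_force: 0.0
clock: 19.58
ee_pos: [0.4841, 0.0847, 0.0456]
tcp_rot: [3.132, 0.243, -0.002]
force: [-1.8, -0.3, -0.3]
width: 0.0004
grip_force: 0.9
clock: 19.95
ee_pos: [0.4843, 0.0847, 0.0455]
tcp_rot: [3.132, 0.243, -0.012]
force: [-13.7, -2.1, 6.5]
width: 0.0007
grip_force: 6.9
clock: 20.32
ee_pos: [0.4845, 0.0848, 0.0455]
tcp_rot: [3.131, 0.243, -0.022]
force: [-24.6, -5.1, 14.6]
width: 0.0006
grip_force: 13.1
```

```bash
python3 -m pendant '[[0,-0.05,-0.008,0,0],[0,-0.15,-0.023,0,0],[0,-0.3,-0.046,0,0],[0,-0.3,-0.046,0.3,0],[0,-0.3,-0.046,0.6,0],[0,-0.3,-0.046,0.95,0],[0,-0.3,-0.046,0.95,0]]'
python3 - <<'E'
from h import *
a=[]
for n in("scene","side"):
  p=optics.get_image(n)
  for o in look_for("pull_knob",p)[:1]: print(n,o["score"],o["pixel"])
  x,y=(190,185) if n=="scene" else (145,145)
  old=cv2.imread(f"pics/{n}0.png")
  a.append(np.hstack([cv2.resize(i[y:y+150,x:x+195],None,fx=2,fy=2,interpolation=cv2.INTER_CUBIC) for i in(old,p["image"])]))
cv2.imwrite("pics/cmp.png",np.vstack(a)[:600,:800])
E
```

```text
clock: 21.2
ee_pos: [0.4476, 0.079, 0.1938]
tcp_rot: [-3.132, -0.243, -0.017]
force: [0.2, -0.2, -1.1]
width: 0.0001
grip_force: 0.0
scene 0.77 [204.5, 285.6]
```

View pics/cmp.png

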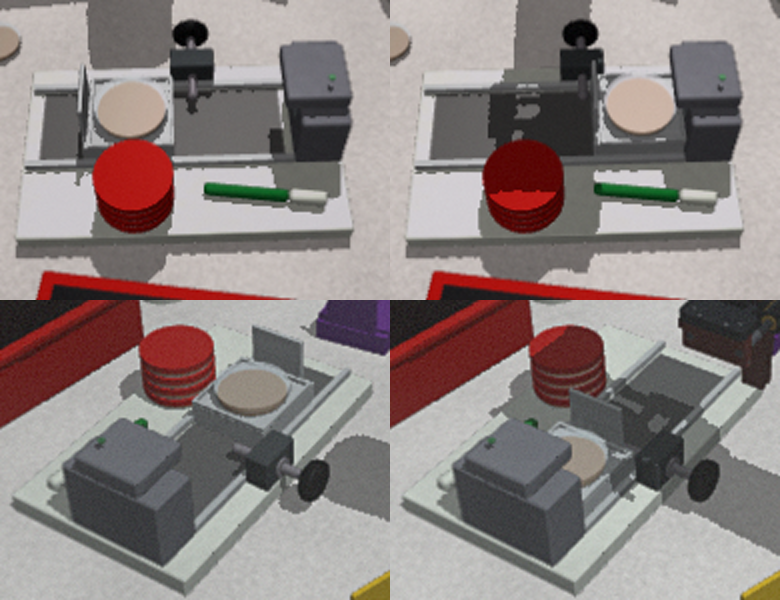

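The knob is back at its original pixels (scene inset 190,33; side inset 313,480). The bolt is behind the tab, the sled is against the head, and the dish is seated.

```bash
python3 -c "from bench import sign_off; print(sign_off())"
```

```text
the job is handed in; nothing more can be done
None
```

The job is handed in at about 21 s: I pulled the knob to its detent, slid the sled against the imaging head, and pushed the knob home behind it; before hand-in the pictures showed the dish in its seat.

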